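Nest the dye cups

TASK

The small stepped steel dye cups are done with for today. Take the two that stand loose on the leather bench and nest them, upright, one after the other into the matching cup in the round wooden stand, so that all three make one straight stack there, each cup seated fully down in the one below. Either loose cup may go first; leave the straight-sided steel cup where it is.

Things in the scene. Friction and masses are not known exactly. Their poses are not given: they have to be found in the camera images.
- cup_home: Stepped steel cup as cup_a, loose in a fixed round wooden stand: disc 104 mm across, 12 mm thick, with a collar 10 mm high (72 mm across outside, 52 inside) round the cup's foot. Its underside is 12 mm above the bench. It stays as the bottom of the stack. Origin: centre of underside, z up the axis.
- cup_a: Open round steel cup, 85 mm high, wall 3: foot 42 mm across (45 at 40 mm up), then a shoulder out to 60 at 43 mm up, then nearly straight to the rim, 62 outside, 56 inside. Loose on the bench, about 110 g. Nested, its shoulder sits on the lower rim and its underside is 43 mm above the lower cup's underside. Origin: centre of underside, z up the axis.
- cup_b: Stepped steel cup identical to cup_a and interchangeable with it; stands upright and loose on the bench. Origin: centre of the underside, z up the axis.
- cup_straight: Not for the stack: steel cup with straight sides, no shoulder, 68 mm across, 85 mm high. Origin: centre of underside. Unlisted bystanders: a bigger stepped steel cup (93 mm across, 85 high) and a capped amber jar (64 across, 75 high). Nothing near is taller than 85 mm; loose cups and stand are 125 mm or more apart between centres.

How it is judged:
At the end, for the whole second after the job is handed in: cup_home still in its stand (moved under 20 mm), one loose cup nested in it and the other in that one, either order: each within 12 mm sideways of the cup below, its underside 35 to 51 mm above that cup's underside; all three upright within 10 degrees and at rest (((horizontal distance between cup_a and cup_home below 0.012 m and z of cup_a in the frame of cup_home between 0.035 and 0.051 m and horizontal distance between cup_b and cup_a below 0.012 m and z of cup_b in the frame of cup_a between 0.035 and 0.051 m) or (horizontal distance between cup_b and cup_home below 0.012 m and z of cup_b in the frame of cup_home between 0.035 and 0.051 m and horizontal distance between cup_a and cup_b below 0.012 m and z of cup_a in the frame of cup_b between 0.035 and 0.051 m)) and distance of cup_home from where it was at the start of the episode below 0.02 m and angle between each of cup_home, cup_a, cup_b's own z axis and vertical below 0.17 rad and linear speed of each of cup_home, cup_a, cup_b below 0.02 m/s); the robot touches nothing.
It fails at once if the straight-sided cup is moved more than 40 mm from its place (distance of cup_straight from where it was at the start of the episode above 0.04 m).
It also fails if it takes over 67 s, if anything falls off the work surface, if the arm or the gripper's body presses on something with over 40 N, if the wrist force passes 120 N, or if a joint passes its speed limit or range.

ROBOT

A 7-joint arm with a two-finger parallel gripper is mounted at the origin on the work surface. World frame = base frame: x ahead of the robot, y to its left, z up, the work surface at z = 0. Lengths are in m, angles in rad, forces in N, time in s.
With the tool pointing down it reaches from about 0.425 to 0.8 m from the base axis. Payload 8.3 kg.
Tool frame: the origin (TCP) lies at the very end of the fingers, on their centre line; the grasp point (between the pads) lies 19 mm behind it; z points along the fingers, x is the direction in which the jaws open and shut, and the axes are right-handed (so a half turn about z gives the same grasp; the last joint's range is limited). The gripper opens to 85 mm and grips with 20 to 120 N. Pads are 22 mm wide; open, the fingers measure 114 mm over their backs; the gripper's body (76 mm by 85 mm) begins 54 mm behind the grasp point. The pads swing forward as they close: fully open they stand 13 mm farther back than shut.
Start: joints at [1.063, 0.383, 0.016, 1.37, -0.006, 1.388, -0.046], TCP at [0.269, -0.564, 0.231] pointing down, gripper open.
Joint ranges: [-2.95, 2.95], [-0.25, 2.06], [-1.52, 1.56], [0.18, 2.33], [-1.44, 4.58], [0.02, 2.06], [-3.01, 3.01]. Speed limits (rad/s): [2.39, 2.39, 3.01, 3.01, 3.14, 3.14, 3.14].

INTERFACE

Orientations are given as a unit quaternion [x, y, z, w].
In Python, from station import arm, camera gives the robot as it stands.
- The arm moves only by the shell command python3 -m creep 'ROWS' [FORCE]. ROWS is JSON, a list of rows, each a list of 5 numbers: the shift along the tool's x, y, z in mm, then the turn about the tool's z in rad, then the closure, from -1 (fully open) to 1 (shut). In form: [[tx, ty, tz, turn, fingers], ...]. A call has 1 to 5 rows; each row is the pose to reach, as a shift and turn from the pose commanded when the call began, along the tool's axes at that moment; what a row does not reach only later rows make up. A row lasts 1/8 s, in which the tool goes at most 62.5 mm and 10.7 degrees, less where a joint would pass 70% of its speed; a pose out of reach is approached as far as the arm can. A call with a gripper value outside its range is refused whole. The fingers move at their own pace and stop on an object; FORCE is the grip in N (left out, the last holds). Time passes only in rows, so rows that repeat a pose let the fingers close. It gives the time, the measured TCP pose, the force and the opening at its end, in the units of the state.
- arm.sense(): the state, without advancing time (a new reading comes with each control period).
- camera(name): name is "scene" or "top" or "wrist"; returns a dict with "image" (480x640x3 uint8, red, green, blue), "camera_matrix" (3x3 intrinsics, pixels), "distortion" ([k1, k2, p1, p2, k3] as OpenCV has them; the pictures are not rectified), "R" (3x3) and "t" (3): a world point X has camera coordinates R X + t. Camera axes: x right, y down, z forward; pixel columns grow to the right and rows downward; lengths in m; the calibration is good to about 2 mm. A picture is of the moment at which its call begins. There is no depth.
- arm.job_done(): hands the job in, once; it reports no verdict.
The state is a dict: "time_s": time; "q": joint angles; "dq": joint speeds; "joint_efforts": joint torques, N m; "position": TCP position; "eef_rot": TCP orientation; "ft_force": force on the tool from outside, world axes, zero at the start; "torque": the same for the moment, N m; "finger_gap": opening from 0.0 (shut) to 1.0 (fully open).
Only numpy, scipy, OpenCV 4.12 (cv2) and the standard library are available. Lean on these libraries where they do the work, as an engineer would, in place of code of your own. Each camera call takes 0.05 s, during which the arm holds its last target.

## Working session

There is one attempt and no reset: what is moved stays moved. The work goes in short steps, Python scripts to look and compute and a shell command to move; the robot and the scene stay as the last step left them, time stands still between calls to the robot, and variables do not carry over. Pictures are saved under pics/ and viewed, and the job is handed in when it is done.

```bash
mkdir -p pics; ls; python3 - <<'E'
from station import arm,camera
import cv2
s=arm.sense();print({k:s[k] for k in('time_s','position','eef_rot','finger_gap','ft_force')})
for n in("scene","top","wrist"):
    c=camera(n);cv2.imwrite(f"pics/{n}0.png",c["image"][:,:,::-1]);print(n,c["camera_matrix"],c["distortion"],c["R"],c["t"])
E
```

```text
pics
{'time_s': 0.0, 'position': array([ 0.26874154, -0.5637064 ,  0.23029746]), 'eef_rot': array([ 8.45674800e-01, -5.33697669e-01, -8.19389692e-04, -5.09863828e-04]), 'finger_gap': 0.9974567011534655, 'ft_force': array([ 0.38882797,  0.49009054, -0.61983169])}
scene [[456.97040507   0.         317.38227907]
 [  0.         456.97040507 239.59629393]
 [  0.           0.           1.        ]] [0.03999911 0.         0.         0.         0.        ] [[ 0.49604905  0.86829215 -0.00202239]
 [ 0.65840438 -0.3776581  -0.65105917]
 [-0.56607333  0.32162573 -0.75902429]] [-0.2525955  -0.33477055  1.07719549]
top [[497.51700562   0.         326.88786144]
 [  0.         497.51700562 239.15360853]
 [  0.           0.           1.        ]] [-0.02522712  0.          0.          0.          0.        ] [[-0.00800396 -0.99976305  0.02024298]
 [-0.99791892  0.00669064 -0.06413312]
 [ 0.06398249 -0.02071417 -0.99773602]] [-0.00902594  0.56209628  0.77467082]
wrist [[412.52646461   0.         317.95067946]
 [  0.         412.52646461 237.17149216]
 [  0.           0.           1.        ]] [-0.04775737  0.          0.          0.          0.        ] [[ 0.43090048 -0.90239751 -0.00187463]
 [-0.85845304 -0.41055533  0.3074129 ]
 [-0.27817828 -0.13085509 -0.95157438]] [-0.62395586 -0.03939863  0.37975408]
```

View pics/scene0.png

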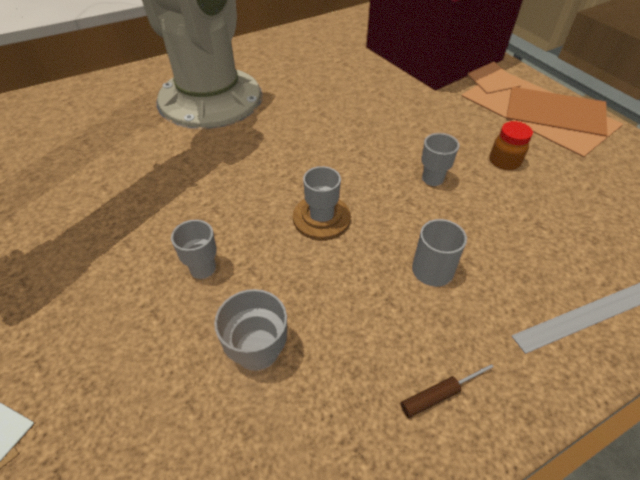

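View pics/top0.png

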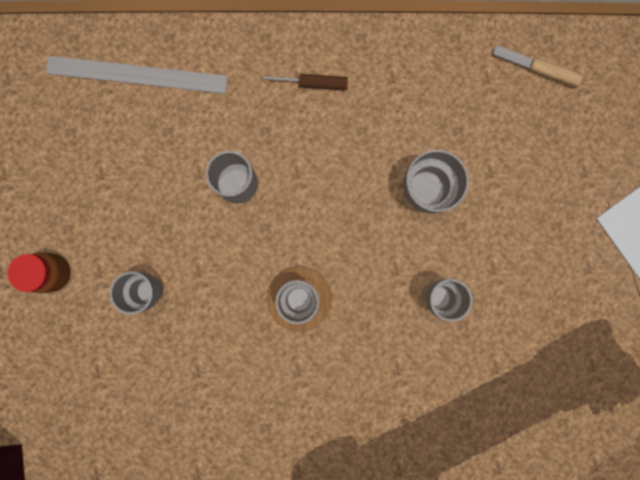

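View pics/wrist0.png

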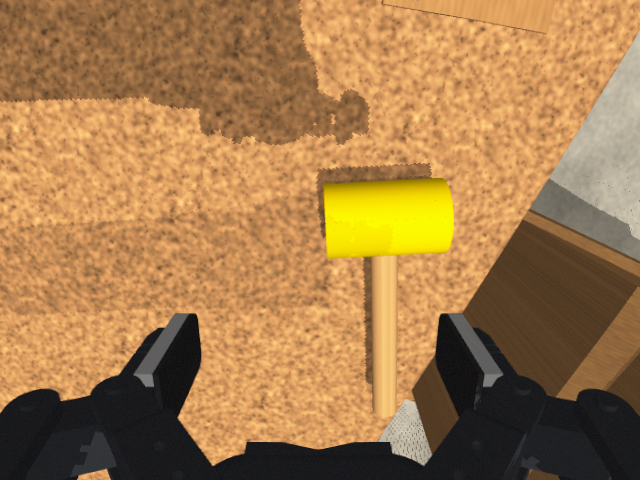

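The top view shows loose stepped cups at about (450,300) and (132,293), the home cup at (298,302) on its wooden disc, the straight cup at (230,174), the big cup at (436,182) and the jar at (28,273). Next I'll fit the rims.

```bash
cat > h.py <<'E'
import numpy as np,cv2
from station import arm,camera
from scipy.optimize import least_squares
def proj(c,X):
    r,_=cv2.Rodrigues(c["R"]);p,_=cv2.projectPoints(np.asarray(X,float).reshape(-1,1,3),r,np.asarray(c["t"],float),c["camera_matrix"],np.asarray(c["distortion"],float));return p[:,0]
def ray(c,uv,z):
    n=cv2.undistortPoints(np.array([[uv]],float),c["camera_matrix"],np.asarray(c["distortion"],float))[0,0]
    R=c["R"];o=-R.T@c["t"];d=R.T@np.array([n[0],n[1],1]);return o+d*(z-o[2])/d[2]
def circ(x,y,z,r,n=72):
    a=np.linspace(0,2*np.pi,n,endpoint=False);return np.c_[x+r*np.cos(a),y+r*np.sin(a),np.full(n,z)]
def overlay(c,circles,fn,box=None,k=1):
    im=c["image"][:,:,::-1].copy();x0,y0,x1,y1=box or(0,0,640,480)
    im=cv2.resize(im[y0:y1,x0:x1],None,fx=k,fy=k,interpolation=cv2.INTER_CUBIC)
    for q in circles:
        p=(proj(c,circ(*q))-[x0,y0]+.5)*k-.5
        cv2.polylines(im,[np.round(p*8).astype(int)],True,(0,255,0),1,cv2.LINE_AA,3)
    cv2.imwrite(fn,im)
E
python3 - <<'E'
from h import *
T=camera("top");S=camera("scene")
L={'R':((450,300),.085),'H':((298,302),.097),'L':((132,293),.085),'st':((230,174),.085),'big':((436,182),.085)}
P={}
for k,(uv,z) in L.items(): P[k]=ray(T,uv,z);print(k,P[k])
ims=[]
for k in 'RHL':
  x,y,z=P[k]
  for c,n in((T,'t'),(S,'s')):
    u,v=proj(c,[[x,y,z-.04]])[0].astype(int)
    b=(max(u-40,0),max(v-40,0),max(u-40,0)+80,max(v-40,0)+80)
    f=f"pics/o_{n}{k}.png";overlay(c,[(x,y,z,.031),(x,y,z-.085,.021)],f,b,3);
    ims.append(cv2.imread(f))
cv2.imwrite("pics/o1.png",np.vstack([np.hstack(ims[0::2]),np.hstack(ims[1::2])]))
E
```

```text
R [ 0.46765981 -0.19052952  0.085     ]
H [0.46767581 0.03028371 0.097     ]
L [0.48173449 0.27020022 0.085     ]
st [0.6544827  0.12966287 0.085     ]
big [ 0.64132511 -0.17381494  0.085     ]
```

View pics/o1.png

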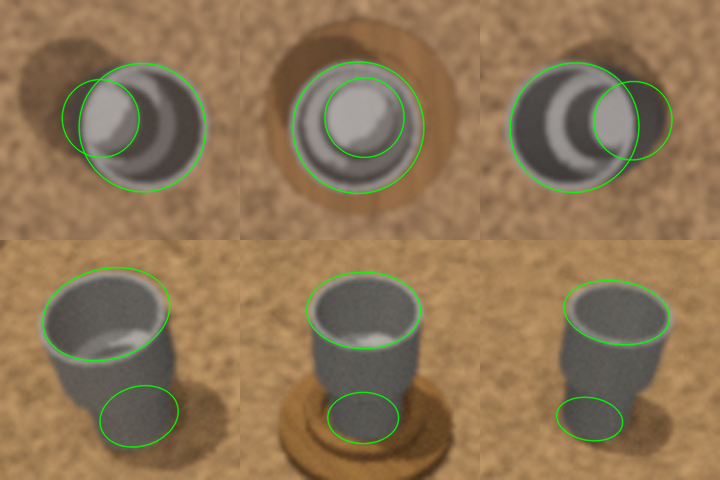

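```bash
cat >> h.py <<'E'
def shift(X):
    from scipy.spatial.transform import Rotation as Ro
    s=arm.sense();R=Ro.from_quat(s["eef_rot"]);d=R.inv().apply(np.asarray(X)-s["position"])*1000
    print("t",round(s["time_s"],2),"pos",s["position"].round(4),"gap",round(s["finger_gap"],3),"F",s["ft_force"].round(1),"shift mm",d.round(1),"q",s["q"].round(2));return d
E
python3 -c "
from h import *
shift([.4677,-.1905,.2])"
python3 -m creep '[[-36,-48,0,0,-1],[-72,-97,0,0,-1],[-108,-145,0,0,-1],[-144,-194,0,0,-1],[-180,-242,0,0,-1]]' 40
python3 -c "
from h import *
shift([.4677,-.1905,.2])"
```

```text
t 0.25 pos [ 0.2688 -0.564   0.2308] gap 1.003 F [ 0.5 -1.   0.5] shift mm [-251.5 -340.2   31. ] q [ 1.06  0.38  0.02  1.37 -0.01  1.39 -0.05]
time_s: 0.88
position: [0.4106, -0.2956, 0.2315]
eef_rot: [0.846, -0.534, 0.0, 0.0]
ft_force: [-0.1, 0.3, 0.2]
finger_gap: 1.0
t 0.88 pos [ 0.4106 -0.2956  0.2315] gap 1.0 F [-0.1  0.3  0.2] shift mm [-70.3 -96.8  31.4] q [ 0.72  0.13 -0.17  1.68  0.02  1.32 -0.59]
```

```bash
python3 -m creep '[[-35,-48,0,0,-1],[-70,-97,0,0,-1],[-70,-97,30,0,-1],[-70,-97,30,0,-1]]'
python3 - <<'E'
from h import *
shift([.4677,-.1905,.2])
c=camera("wrist");overlay(c,[(.4677,-.1905,.085,.031)],"pics/w1.png");overlay(camera("top"),[],"pics/t1.png")
E
```

```text
time_s: 1.38
position: [0.4661, -0.1918, 0.1994]
eef_rot: [0.846, -0.533, -0.002, 0.0]
ft_force: [-0.7, 0.3, 0.8]
finger_gap: 1.001
t 1.38 pos [ 0.4661 -0.1918  0.1994] gap 1.001 F [-0.7  0.3  0.8] shift mm [-0.5 -2.1 -0.6] q [ 0.57  0.16 -0.27  1.73  0.04  1.26 -0.84]
```

View pics/w1.png

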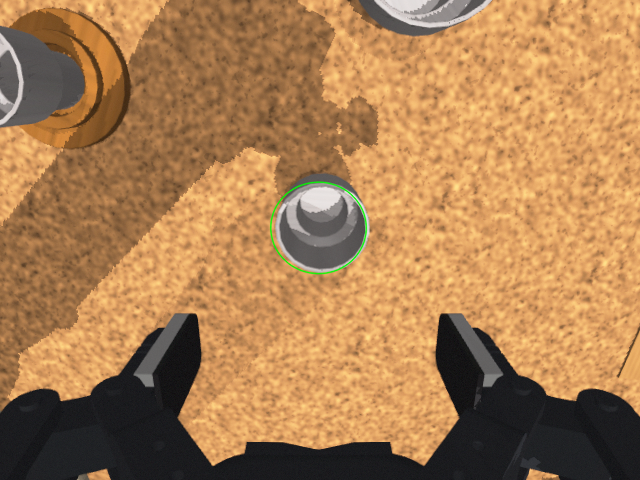

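The wrist view shows the rim at about (321,228), within 2 px of the projected circle. Descending.

```bash
python3 -m creep '[[0,-2,35,0,-1],[0,-2,75,0,-1],[0,-2,110,0,-1],[0,-2,147,0,-1],[0,-2,147,0,-1]]'
python3 -c "
from h import *
shift([.4677,-.1905,.052])
overlay(camera('wrist'),[],'pics/w2.png')"
```

```text
time_s: 2.1
position: [0.4674, -0.1924, 0.053]
eef_rot: [0.845, -0.535, -0.002, 0.0]
ft_force: [-0.4, 0.2, 0.5]
finger_gap: 0.999
t 2.1 pos [ 0.4674 -0.1924  0.053 ] gap 0.999 F [-0.4  0.2  0.5] shift mm [-1.6 -1.   1. ] q [ 0.55  0.32 -0.26  1.9   0.1   0.95 -0.88]
```

View pics/w2.png

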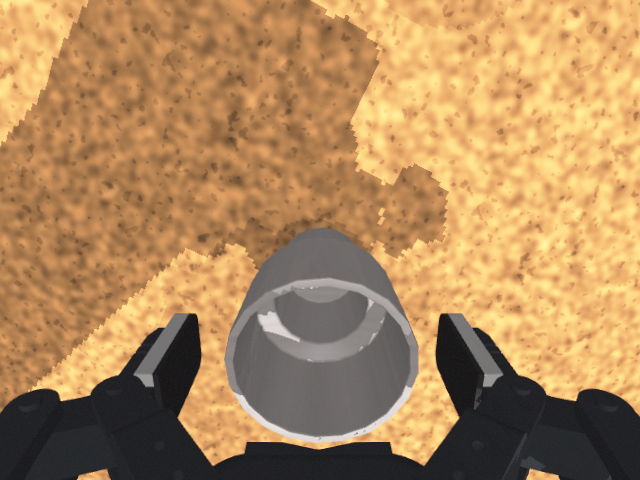

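The cup's rim sits between the pads, at columns 226–418 and centred near 322. Closing.

```bash
python3 -m creep '[[-1,0,0,0,1],[-1,0,0,0,1],[-1,0,0,0,1],[-1,0,0,0,1],[-1,0,0,0,1]]' 45
python3 -m creep '[[0,0,0,0,1],[0,0,-20,0,1],[0,0,-60,0,1],[0,0,-110,0,1],[0,0,-130,0,1]]' 
python3 -c "
from h import *
shift([.4677,.0303,.18])
overlay(camera('wrist'),[],'pics/w3.png');overlay(camera('scene'),[],'pics/s3.png')"
```

```text
time_s: 2.78
position: [0.4704, -0.1915, 0.0569]
eef_rot: [0.846, -0.534, 0.002, -0.0]
ft_force: [-0.3, 1.3, 6.9]
finger_gap: 0.703
time_s: 3.4
position: [0.4705, -0.1913, 0.1891]
eef_rot: [0.846, -0.534, 0.003, -0.001]
ft_force: [1.1, -0.1, -1.4]
finger_gap: 0.698
t 3.4 pos [ 0.4705 -0.1913  0.1891] gap 0.698 F [ 1.1 -0.1 -1.4] shift mm [-201.3  -92.9    8.5] q [ 0.57  0.17 -0.27  1.75  0.05  1.23 -0.84]
```

View pics/w3.png

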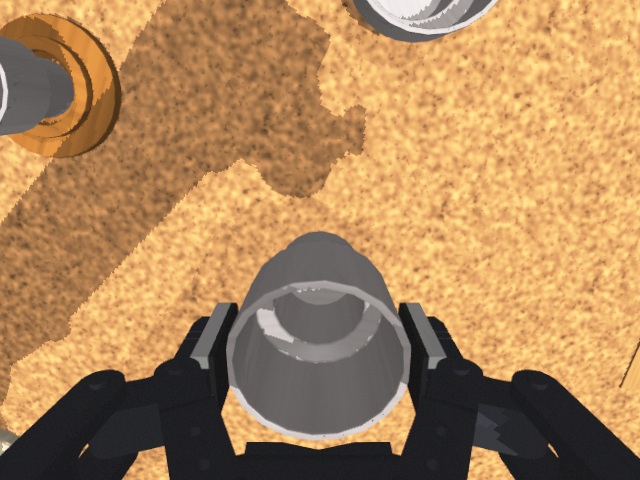

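View pics/s3.png

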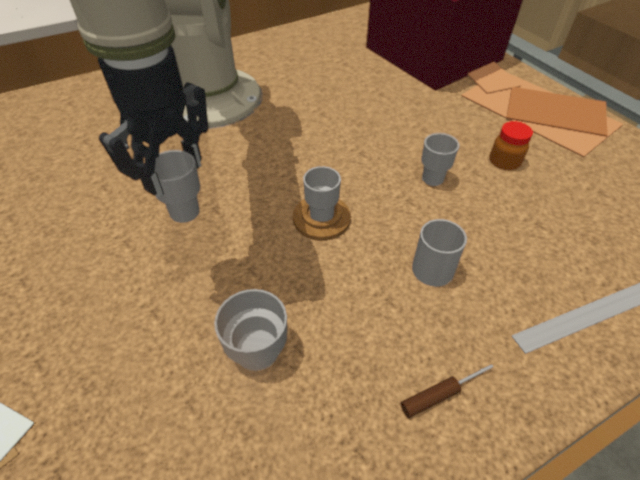

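Cup R is held upright and clear of the bench. In the wrist view its rim spans columns 228–410 and rows 281–438. Moving it over the home cup.

```bash
python3 -m creep '[[-40,-18,0,0,1],[-90,-42,0,0,1],[-140,-65,0,0,1],[-180,-84,0,0,1],[-201,-93,0,0,1]]'
python3 -m creep '[[0,0,0,0,1],[0,0,0,0,1]]'
python3 - <<'E'
from h import *
shift([.4677,.0303,.18])
p=arm.sense()["position"]
T=camera("top");S=camera("scene");W=camera("wrist")
b=lambda c,X,w:(lambda u,v:(max(u-w,0),max(v-w,0),max(u-w,0)+2*w,max(v-w,0)+2*w))(*proj(c,[X])[0].astype(int))
x,y,z=p[0],p[1],p[2]-.053
C=[(x,y,z+.085,.031),(x,y,z,.021)]
overlay(T,C,"pics/a.png",b(T,p,60),3);overlay(S,C+[(.4677,.0303,.097,.031)],"pics/b.png",b(S,p-[0,0,.05],60),3)
cv2.imwrite("pics/o4.png",np.hstack([cv2.imread("pics/a.png"),cv2.imread("pics/b.png")]))
overlay(W,C+[(.4677,.0303,.012,.052)],"pics/w4.png")
E
```

```text
time_s: 4.12
position: [0.4655, 0.0335, 0.1838]
eef_rot: [0.847, -0.532, -0.0, -0.0]
ft_force: [-0.0, -1.5, -0.6]
finger_gap: 0.701
time_s: 4.38
position: [0.466, 0.0294, 0.1839]
eef_rot: [0.845, -0.534, -0.0, 0.0]
ft_force: [-0.2, 0.0, 0.3]
finger_gap: 0.698
t 4.38 pos [0.466  0.0294 0.1839] gap 0.698 F [-0.2  0.   0.3] shift mm [-0.1 -1.9  3.9] q [ 0.31  0.1  -0.46  1.84  0.05  1.21 -1.3 ]
```

View pics/o4.png

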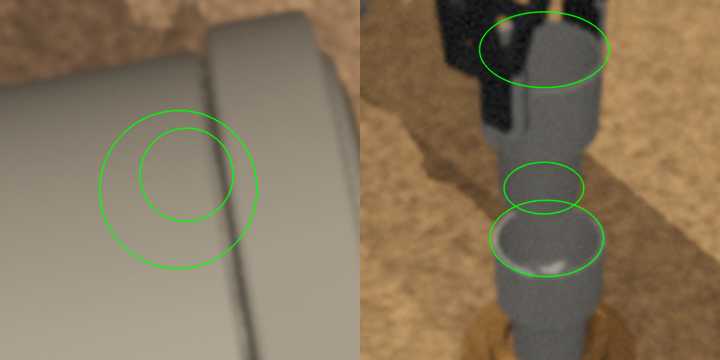

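View pics/w4.png

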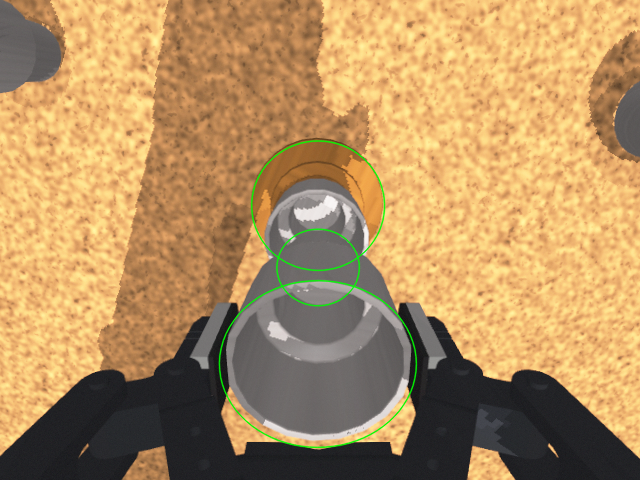

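```bash
cat >> h.py <<'E'
def fitrim(c,l,r,t,b,x0,rad=.031):
    # extents of the outer rim ellipse in the image -> centre
    def f(p):
        q=proj(c,circ(*p,rad,360));return [q[:,0].min()-l,q[:,0].max()-r,q[:,1].min()-t,q[:,1].max()-b]
    s=least_squares(f,x0,x_scale=.01);return s.x,s.fun
E
python3 - <<'E'
from h import *
W=camera("wrist");p=arm.sense()["position"];print(p)
g=W["image"][:,:,::-1]
cv2.imwrite("pics/w4z.png",cv2.resize(g[265:455,215:425],None,fx=3,fy=3,interpolation=cv2.INTER_CUBIC))
x,f=fitrim(W,227,411,280,440,p+[0,0,.03]);print(x,f,x-p)
E
```

```text
[0.46623554 0.02944394 0.18417318]
[0.4631915  0.02757913 0.20882872] [-0.88483659  0.88485072  0.96171135 -1.13114558] [-0.00304403 -0.00186481  0.02465554]
```

View pics/w4z.png

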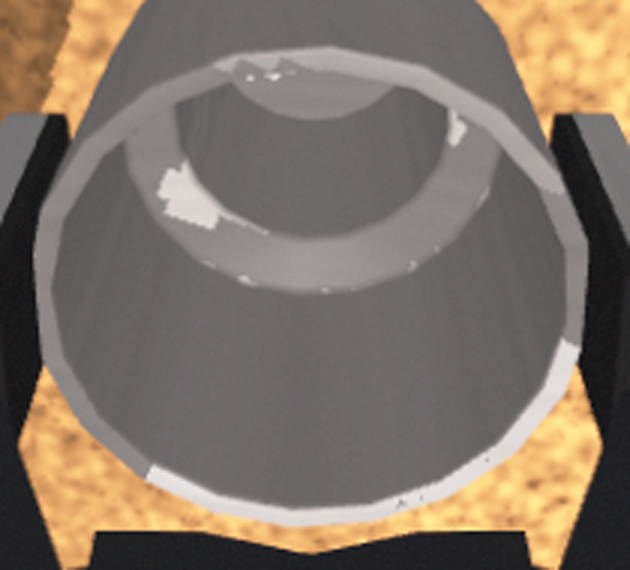

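```bash
python3 -m creep '[[-1,-5,0,0,1],[-1,-5,10,0,1],[-1,-5,22,0,1],[-1,-5,22,0,1]]'
python3 - <<'E'
from h import *
shift([.4677,.0303,.18]);p=arm.sense()["position"]
S=camera("scene");W=camera("wrist")
x,y,z=p+[-.003,-.0019,-.0603]
C=[(x,y,z+.085,.031),(x,y,z,.021),(.4677,.0303,.097,.031),(.4677,.0303,.097,.028)]
u,v=proj(S,[p-[0,0,.06]])[0].astype(int)
overlay(S,C,"pics/b5.png",(u-60,v-60,u+60,v+60),5)
E
```

```text
time_s: 5.08
position: [0.4692, 0.0335, 0.1607]
eef_rot: [0.846, -0.534, -0.001, 0.001]
ft_force: [-0.4, 0.6, -0.9]
finger_gap: 0.699
t 5.08 pos [0.4692 0.0335 0.1607] gap 0.699 F [-0.4  0.6 -0.9] shift mm [  2.2   2.8 -19.3] q [ 0.3   0.13 -0.47  1.86  0.06  1.17 -1.32]
```

View pics/b5.png

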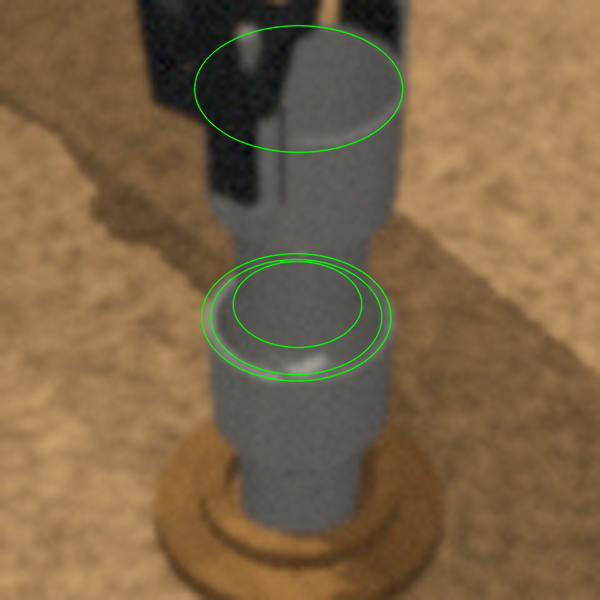

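The scene view shows the held cup's foot centred over the home rim: foot at about (298,305), rim at (297,317) in the crop. Lowering.

```bash
python3 -m creep '[[0,0,12,0,1],[0,0,24,0,1],[0,0,34,0,1],[0,0,40,0,1],[0,0,40,0,1]]'
python3 - <<'E'
from h import *
shift([.4677,.0303,.115])
S=camera("scene");overlay(S,[],"pics/b6.png",(255,120,385,250),4)
E
```

```text
time_s: 5.8
position: [0.47, 0.0337, 0.1218]
eef_rot: [0.846, -0.534, -0.0, 0.0]
ft_force: [-0.9, 0.3, -0.6]
finger_gap: 0.701
t 5.8 pos [0.47   0.0337 0.1218] gap 0.701 F [-0.9  0.3 -0.6] shift mm [2.1 3.5 6.8] q [ 0.29  0.18 -0.47  1.91  0.09  1.08 -1.34]
```

View pics/b6.png

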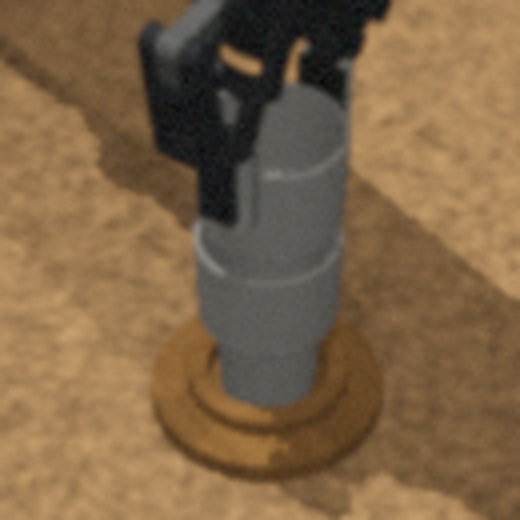

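The foot has entered and the shoulder is just above the lower rim. A few mm more.

```bash
python3 -m creep '[[0,0,2,0,1],[0,0,4,0,1],[0,0,4,0,1]]'
python3 -m creep '[[0,0,2,0,1],[0,0,3,0,1],[0,0,3,0,1]]'
python3 - <<'E'
from h import *
shift([.4677,.0303,.115])
S=camera("scene");overlay(S,[],"pics/b7.png",(255,120,385,250),4)
W=camera("wrist");overlay(W,[],"pics/w7.png")
E
```

```text
time_s: 6.22
position: [0.4703, 0.0337, 0.1183]
eef_rot: [0.846, -0.534, -0.0, -0.0]
ft_force: [0.2, -0.2, -0.9]
finger_gap: 0.698
time_s: 6.6
position: [0.4702, 0.0337, 0.1152]
eef_rot: [0.846, -0.534, -0.0, 0.0]
ft_force: [0.2, 1.1, -1.1]
finger_gap: 0.699
t 6.6 pos [0.4702 0.0337 0.1152] gap 0.699 F [ 0.2  1.1 -1.1] shift mm [2.  3.7 0.2] q [ 0.29  0.18 -0.47  1.92  0.09  1.06 -1.35]
```

View pics/b7.png

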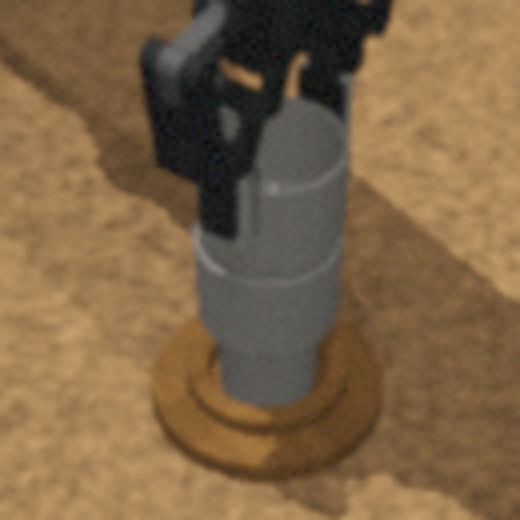

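View pics/w7.png

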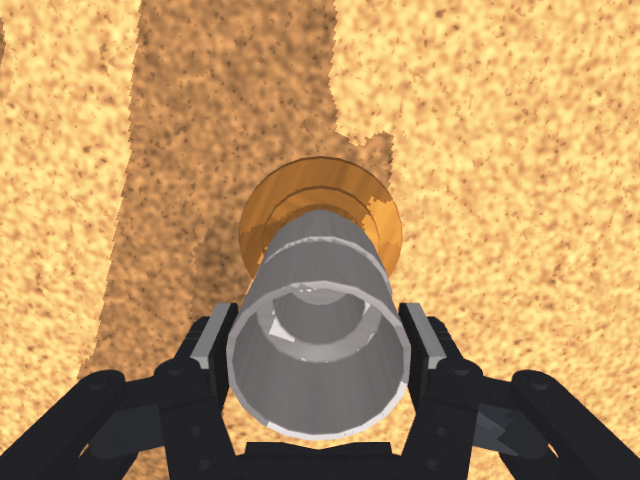

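```bash
python3 -m creep '[[0,0,1,0,1],[0,0,2,0,1],[0,0,2,0,1]]'
python3 -m creep '[[0,0,0,0,1]]'
```

```text
time_s: 7.08
position: [0.4702, 0.0337, 0.1132]
eef_rot: [0.846, -0.534, -0.0, 0.0]
ft_force: [-0.4, 0.5, -1.5]
finger_gap: 0.699
time_s: 7.2
position: [0.4703, 0.0337, 0.1133]
eef_rot: [0.846, -0.534, -0.0, -0.0]
ft_force: [-0.4, 0.1, 0.2]
finger_gap: 0.699
```

```bash
python3 -m creep '[[0,0,1,0,1],[0,0,2,0,1],[0,0,2,0,1]]'
python3 -m creep '[[0,0,1,0,1],[0,0,1.5,0,1],[0,0,1.5,0,1]]'
python3 -m creep '[[0,0,0,0,1]]'
python3 - <<'E'
from h import *
shift([.4677,.0303,.115])
S=camera("scene");overlay(S,[],"pics/b8.png",(255,120,385,250),4)
E
```

```text
time_s: 7.58
position: [0.4708, 0.0339, 0.1119]
eef_rot: [0.846, -0.534, 0.0, -0.0]
ft_force: [-1.0, 0.6, 4.5]
finger_gap: 0.701
time_s: 7.95
position: [0.4715, 0.0344, 0.1117]
eef_rot: [0.846, -0.534, 0.001, -0.001]
ft_force: [-3.4, 0.9, 15.8]
finger_gap: 0.701
time_s: 8.07
position: [0.4715, 0.0343, 0.1117]
eef_rot: [0.846, -0.534, 0.001, -0.001]
ft_force: [-4.2, 1.0, 15.5]
finger_gap: 0.701
t 8.07 pos [0.4715 0.0343 0.1117] gap 0.701 F [-4.2  1.  15.5] shift mm [ 2.   5.1 -3.3] q [ 0.28  0.19 -0.47  1.92  0.1   1.05 -1.35]
```

View pics/b8.png

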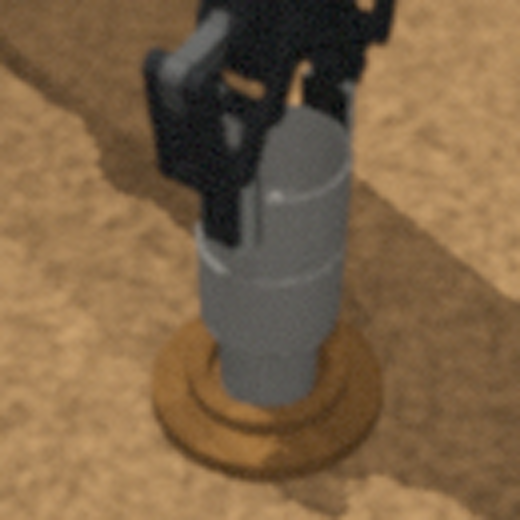

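Contact at 15 N means it is seated. I'll relax the push and release.

```bash
python3 -m creep '[[0,0,-2,0,1],[0,0,-2,0,-1],[0,0,-2,0,-1],[0,0,-2,0,-1],[0,0,-2,0,-1]]'
python3 -m creep '[[0,0,-30,0,-1],[0,0,-80,0,-1],[0,0,-110,0,-1]]'
python3 - <<'E'
from h import *
shift([.4817,.2702,.22])
S=camera("scene");overlay(S,[(.4677,.0303,.097+.043,.031),(.4677,.0303,.097,.031)],"pics/b9.png",(255,120,385,250),4)
W=camera("wrist");overlay(W,[(.4677,.0303,.097+.043,.031),(.4677,.0303,.012,.052)],"pics/w9.png")
E
```

```text
time_s: 8.75
position: [0.4702, 0.0337, 0.1117]
eef_rot: [0.846, -0.534, -0.0, 0.0]
ft_force: [-0.2, 0.1, -0.7]
finger_gap: 1.002
time_s: 9.12
position: [0.4709, 0.0339, 0.2241]
eef_rot: [0.846, -0.534, 0.001, -0.001]
ft_force: [0.2, 0.6, 0.3]
finger_gap: 1.004
t 9.12 pos [0.4709 0.0339 0.2241] gap 1.004 F [0.2 0.6 0.3] shift mm [-208.6 -111.5    4.2] q [ 0.31  0.08 -0.47  1.77  0.04  1.3  -1.3 ]
```

View pics/b9.png

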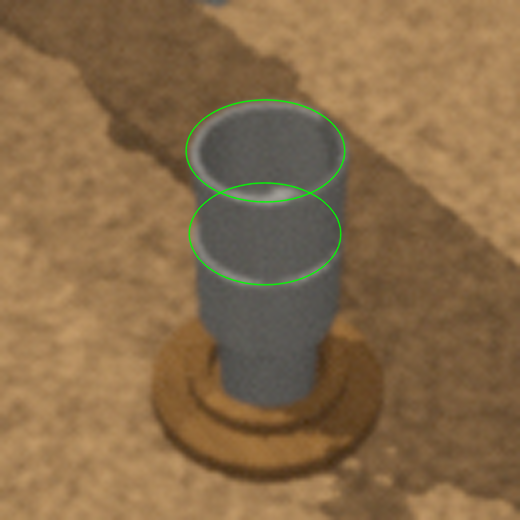

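View pics/w9.png

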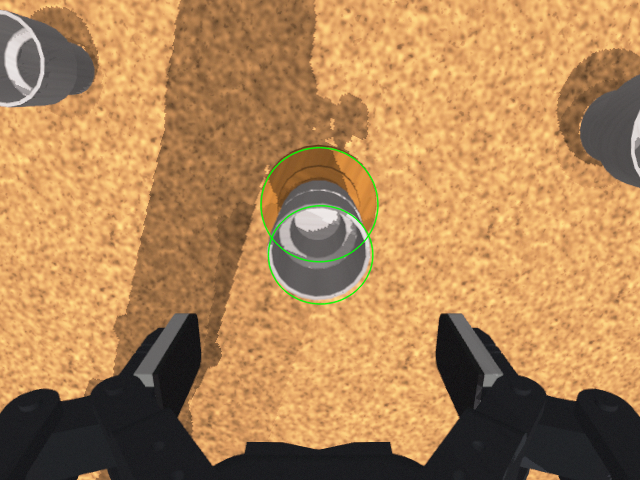

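The first cup is seated. Its rim matches the predicted nested circle, at about (265,150) in the crop, and the stack is straight. Moving to cup L.

```bash
python3 -m creep '[[-40,-21,0,0,-1],[-90,-48,0,0,-1],[-140,-75,0,0,-1],[-185,-99,0,0,-1],[-209,-111,0,0,-1]]'
python3 -m creep '[[0,0,10,0,-1],[0,0,20,0,-1],[0,0,20,0,-1]]'
python3 - <<'E'
from h import *
shift([.4817,.2702,.05])
W=camera("wrist");overlay(W,[(.4817,.2702,.085,.031)],"pics/w10.png")
E
```

```text
time_s: 9.85
position: [0.4794, 0.2732, 0.2208]
eef_rot: [0.847, -0.532, -0.001, 0.0]
ft_force: [1.4, -0.2, 0.1]
finger_gap: 1.002
time_s: 10.22
position: [0.4804, 0.268, 0.2003]
eef_rot: [0.845, -0.535, -0.0, 0.001]
ft_force: [-0.3, -1.1, 0.2]
finger_gap: 1.003
t 10.22 pos [0.4804 0.268  0.2003] gap 1.003 F [-0.3 -1.1  0.2] shift mm [ -1.6  -2.5 150.2] q [-0.05  0.3  -0.64  1.6   0.19  1.3  -1.84]
```

View pics/w10.png

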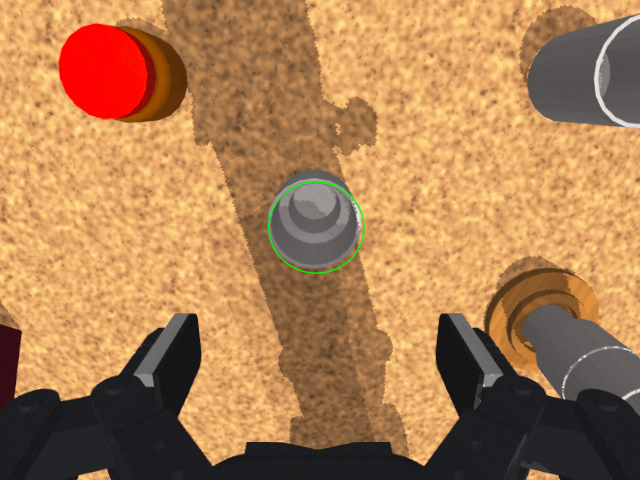

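```bash
python3 -m creep '[[-2,-2,35,0,-1],[-2,-2,75,0,-1],[-2,-2,110,0,-1],[-2,-2,144,0,-1],[-2,-2,144,0,-1]]'
python3 -c "
from h import *
shift([.4817,.2702,.055])
overlay(camera('wrist'),[],'pics/w11.png')"
```

```text
time_s: 10.9
position: [0.4803, 0.2708, 0.0559]
eef_rot: [0.845, -0.534, -0.001, 0.002]
ft_force: [0.7, 0.4, 0.4]
finger_gap: 0.998
t 10.9 pos [0.4803 0.2708 0.0559] gap 0.998 F [0.7 0.4 0.4] shift mm [ 1.2 -1.   0.9] q [-0.1   0.45 -0.6   1.76  0.29  1.02 -1.93]
```

View pics/w11.png

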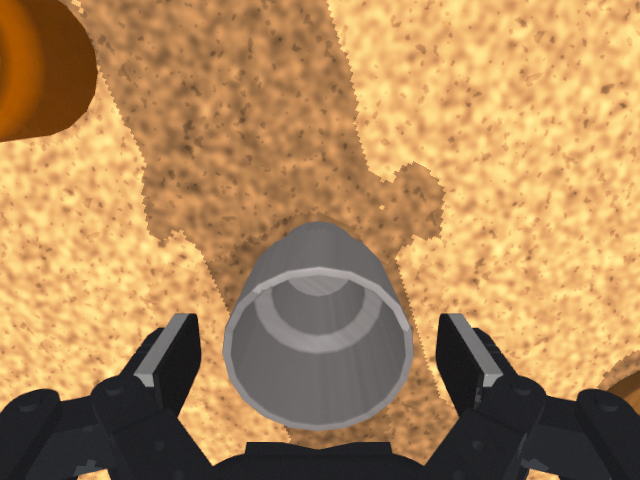

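The cup is centred between the pads at columns 223–412, but about 3 mm towards tool −y (rows 267–430). I'll correct that and close.

```bash
python3 -m creep '[[0,-3,0,0,-1],[0,-3,0,0,1],[0,-3,0,0,1],[0,-3,0,0,1],[0,-3,0,0,1]]' 45
python3 -m creep '[[0,0,0,0,1],[0,0,-20,0,1],[0,0,-60,0,1],[0,0,-110,0,1],[0,0,-160,0,1]]' 
python3 -m creep '[[0,0,-12,0,1],[0,0,-12,0,1]]' 
python3 - <<'E'
from h import *
shift([.4677,.0303,.23])
W=camera('wrist');overlay(W,[],'pics/w12.png');overlay(W,[],'pics/w12z.png',(215,255,425,455),3)
E
```

```text
time_s: 11.58
position: [0.4853, 0.2745, 0.0595]
eef_rot: [0.846, -0.534, 0.001, -0.001]
ft_force: [-0.0, -2.1, 6.7]
finger_gap: 0.691
time_s: 12.2
position: [0.4839, 0.274, 0.2198]
eef_rot: [0.846, -0.534, 0.0, -0.0]
ft_force: [0.5, 1.1, -0.6]
finger_gap: 0.693
time_s: 12.45
position: [0.4844, 0.2742, 0.2305]
eef_rot: [0.846, -0.534, 0.001, -0.001]
ft_force: [-0.2, 0.4, -1.5]
finger_gap: 0.694
t 12.45 pos [0.4844 0.2742 0.2305] gap 0.694 F [-0.2  0.4 -1.5] shift mm [213.  120.1   0.4] q [-0.05  0.3  -0.64  1.54  0.18  1.36 -1.84]
```

View pics/w12z.png

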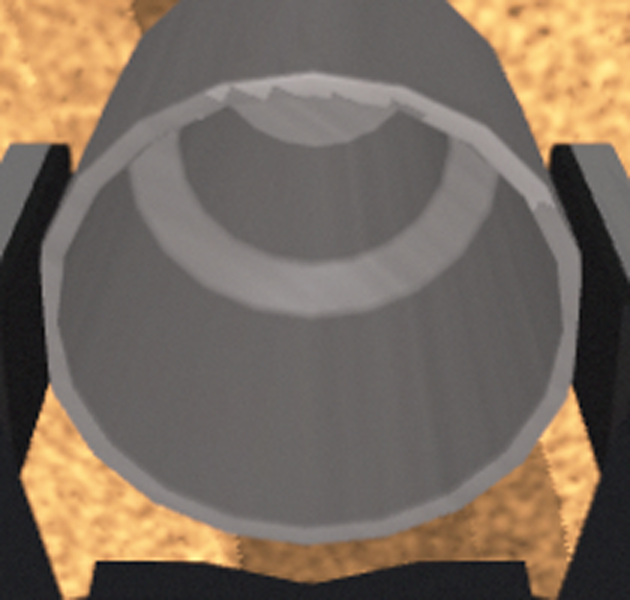

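```bash
python3 -m creep '[[40,22,0,0,1],[90,50,0,0,1],[140,77,0,0,1],[185,102,0,0,1],[211,116,0,0,1]]'
python3 -m creep '[[0,0,0,0,1],[0,0,0,0,1]]'
python3 - <<'E'
from h import *
shift([.470,.0337,.23]);p=arm.sense()["position"]
S=camera("scene");W=camera("wrist")
X,f=fitrim(W,229,408.3,279,436,p+[0,0,.02]);print(X-p,f)
x,y,z=X-[0,0,.085];print(X)
C=[(x,y,z+.085,.031),(x,y,z,.021),(.4677,.0303,.140,.031)]
overlay(S,C,"pics/b13.png",(245,70,395,220),4)
overlay(W,C,"pics/w13.png")
E
```

```text
time_s: 13.12
position: [0.4689, 0.0301, 0.2278]
eef_rot: [0.845, -0.535, -0.001, 0.001]
ft_force: [0.8, 0.6, -0.7]
finger_gap: 0.694
time_s: 13.38
position: [0.4697, 0.0343, 0.2286]
eef_rot: [0.846, -0.533, -0.001, 0.0]
ft_force: [-0.1, 0.4, -0.9]
finger_gap: 0.693
t 13.38 pos [0.4697 0.0343 0.2286] gap 0.693 F [-0.1  0.4 -0.9] shift mm [ 0.7 -0.  -1.4] q [ 0.33  0.08 -0.5   1.76  0.04  1.32 -1.3 ]
[-0.00388858 -0.00153984  0.02185688] [-1.05078474  1.05058434  1.14185534 -1.33774493]
[0.46577481 0.0327818  0.25049534]
```

View pics/b13.png

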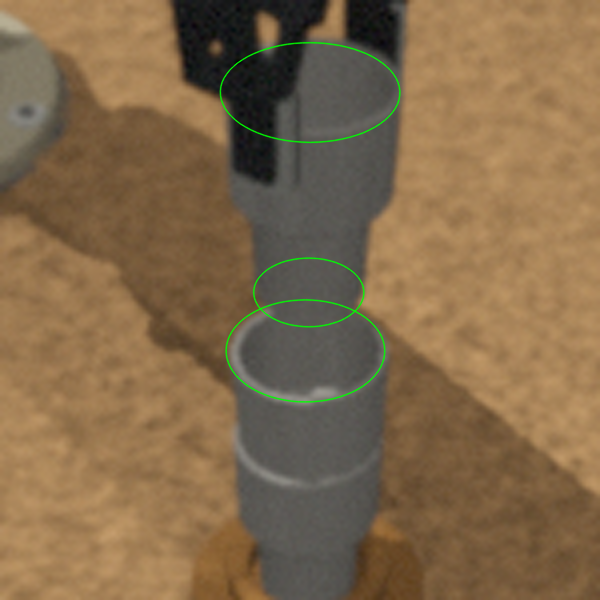

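View pics/w13.png

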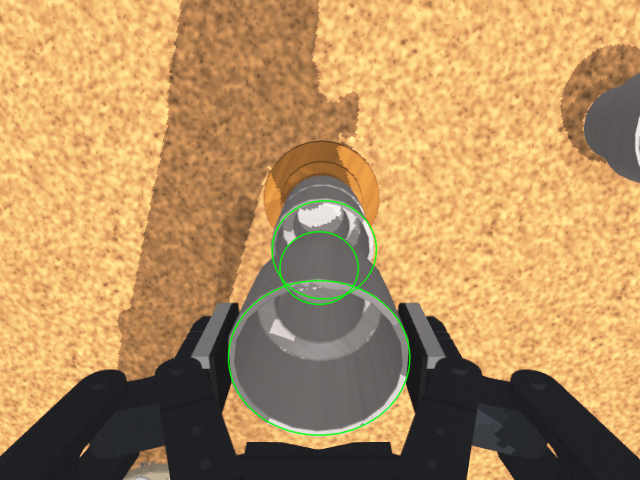

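```bash
python3 -m creep '[[2,-1,5,0,1],[2,-1,14,0,1],[2,-1,22,0,1],[2,-1,22,0,1]]'
python3 - <<'E'
from h import *
shift([.470,.0337,.23])
overlay(camera("scene"),[],"pics/b14.png",(245,70,395,220),4)
E
```

```text
time_s: 13.98
position: [0.4714, 0.0323, 0.2068]
eef_rot: [0.846, -0.534, -0.001, 0.0]
ft_force: [0.0, -0.1, -1.0]
finger_gap: 0.695
t 13.97 pos [0.4714 0.0323 0.2068] gap 0.695 F [ 0.  -0.1 -1. ] shift mm [ -1.9   0.7 -23.2] q [ 0.33  0.1  -0.5   1.79  0.05  1.27 -1.3 ]
```

View pics/b14.png

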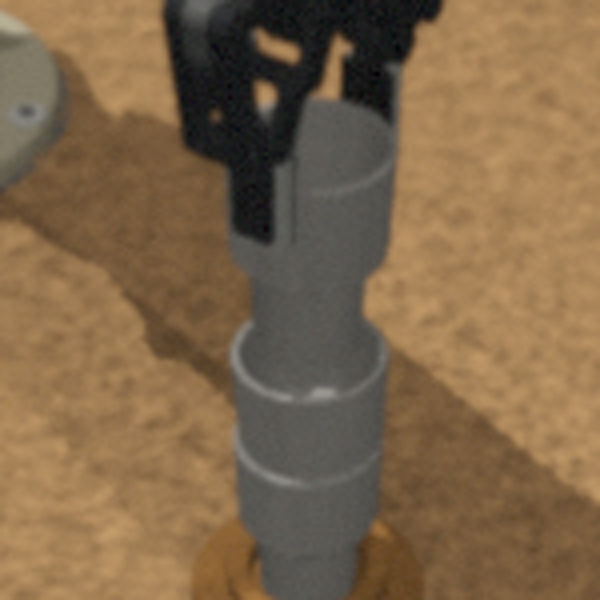

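The foot (columns 252–364) is centred over the rim (columns 231–386). Lowering.

```bash
python3 -m creep '[[0,0,12,0,1],[0,0,24,0,1],[0,0,34,0,1],[0,0,39,0,1],[0,0,39,0,1]]'
python3 -m creep '[[0,0,2,0,1],[0,0,4,0,1],[0,0,4,0,1]]'
python3 - <<'E'
from h import *
shift([.470,.0337,.23])
overlay(camera("scene"),[],"pics/b15.png",(245,70,395,220),4)
E
```

```text
time_s: 14.65
position: [0.4719, 0.0323, 0.1685]
eef_rot: [0.846, -0.534, -0.0, 0.0]
ft_force: [-0.9, -1.0, 0.1]
finger_gap: 0.693
time_s: 15.02
position: [0.472, 0.0323, 0.1648]
eef_rot: [0.846, -0.534, -0.0, -0.0]
ft_force: [-0.5, 0.0, -0.7]
finger_gap: 0.695
t 15.03 pos [0.472  0.0323 0.1648] gap 0.695 F [-0.5  0.  -0.7] shift mm [ -2.1   1.2 -65.2] q [ 0.33  0.14 -0.5   1.85  0.07  1.17 -1.32]
```

View pics/b15.png

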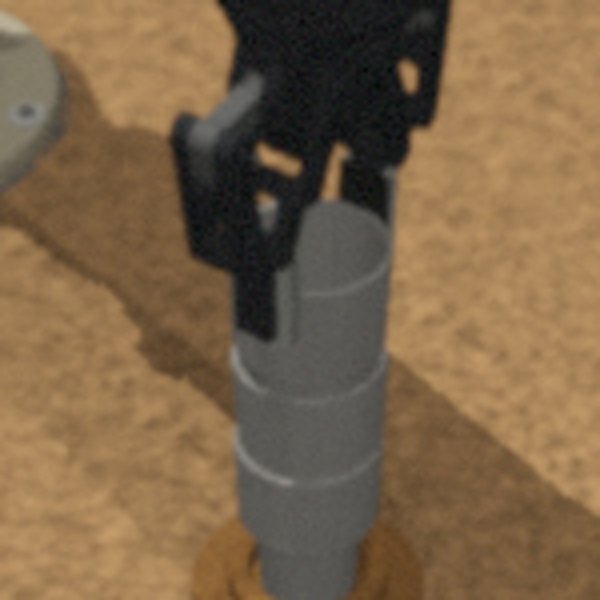

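The foot is in and the shoulder is near the rim. I'll creep down until it touches.

```bash
python3 -m creep '[[0,0,1,0,1],[0,0,2,0,1],[0,0,2,0,1]]'; python3 -m creep '[[0,0,1,0,1],[0,0,2,0,1],[0,0,2,0,1]]'
```

```text
time_s: 15.45
position: [0.472, 0.0323, 0.1627]
eef_rot: [0.846, -0.534, -0.0, -0.0]
ft_force: [0.2, -1.1, 0.1]
finger_gap: 0.695
time_s: 15.82
position: [0.472, 0.0323, 0.1607]
eef_rot: [0.846, -0.534, -0.0, -0.0]
ft_force: [-0.5, -0.7, -0.8]
finger_gap: 0.694
```

```bash
python3 -m creep '[[0,0,1,0,1],[0,0,1.5,0,1],[0,0,1.5,0,1]]'; python3 -m creep '[[0,0,1,0,1],[0,0,1,0,1]]'
```

```text
time_s: 16.2
position: [0.472, 0.0323, 0.1593]
eef_rot: [0.846, -0.534, -0.0, -0.0]
ft_force: [0.6, 0.2, -1.0]
finger_gap: 0.691
time_s: 16.45
position: [0.472, 0.0323, 0.1582]
eef_rot: [0.846, -0.534, -0.0, -0.0]
ft_force: [0.8, -0.1, -1.2]
finger_gap: 0.695
```

```bash
python3 -m creep '[[0,0,1,0,1],[0,0,1.5,0,1],[0,0,1.5,0,1]]'; python3 -m creep '[[0,0,1,0,1],[0,0,1.5,0,1]]'
python3 - <<'E'
from h import *
overlay(camera("scene"),[],"pics/b16.png",(245,70,395,220),4)
E
```

```text
time_s: 16.82
position: [0.4724, 0.0324, 0.1573]
eef_rot: [0.846, -0.534, 0.0, -0.0]
ft_force: [-0.6, 0.0, 4.0]
finger_gap: 0.695
time_s: 17.08
position: [0.4733, 0.0326, 0.157]
eef_rot: [0.846, -0.534, 0.001, -0.001]
ft_force: [-2.0, -0.2, 15.0]
finger_gap: 0.693
```

View pics/b16.png

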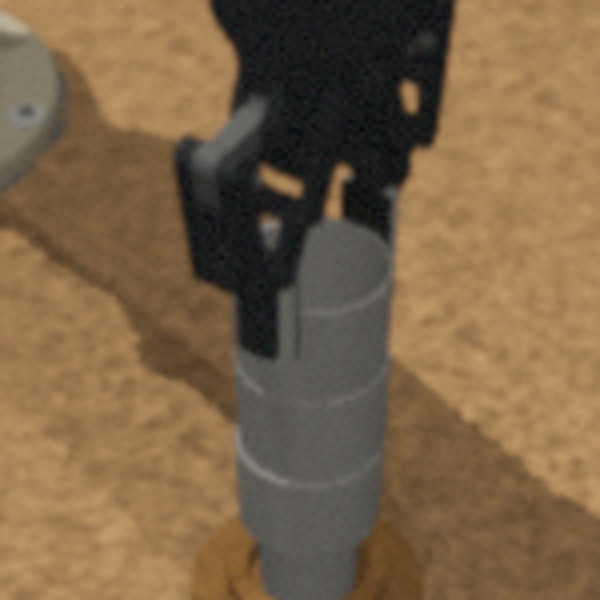

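Seated at 15 N. Relax, release, retreat.

```bash
python3 -m creep '[[0,0,-2,0,1],[0,0,-2,0,-1],[0,0,-2,0,-1],[0,0,-2,0,-1],[0,0,-2,0,-1]]'
python3 -m creep '[[0,0,-20,0,-1],[0,0,-60,0,-1],[0,0,-100,0,-1],[0,0,-100,0,-1]]'
python3 - <<'E'
from h import *
shift([.470,.0337,.23])
C=[(.4677,.0303,z,.031) for z in(.097,.140,.183)]
overlay(camera("scene"),C,"pics/b17.png",(245,70,395,220),4)
overlay(camera("wrist"),C+[(.4677,.0303,.012,.052)],"pics/w17.png")
E
```

```text
time_s: 17.75
position: [0.472, 0.0323, 0.1572]
eef_rot: [0.846, -0.534, -0.0, 0.0]
ft_force: [-1.2, 0.6, -0.3]
finger_gap: 1.003
time_s: 18.25
position: [0.4738, 0.0327, 0.2605]
eef_rot: [0.846, -0.534, 0.003, -0.002]
ft_force: [-0.2, -0.1, -0.7]
finger_gap: 1.0
t 18.25 pos [0.4738 0.0327 0.2605] gap 1.0 F [-0.2 -0.1 -0.7] shift mm [-2.6  3.1 30.5] q [ 0.34  0.07 -0.5   1.7   0.03  1.38 -1.29]
```

View pics/b17.png

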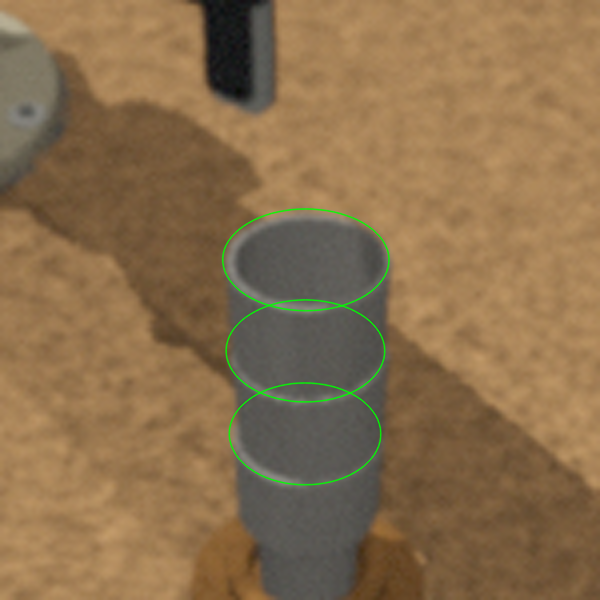

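View pics/w17.png

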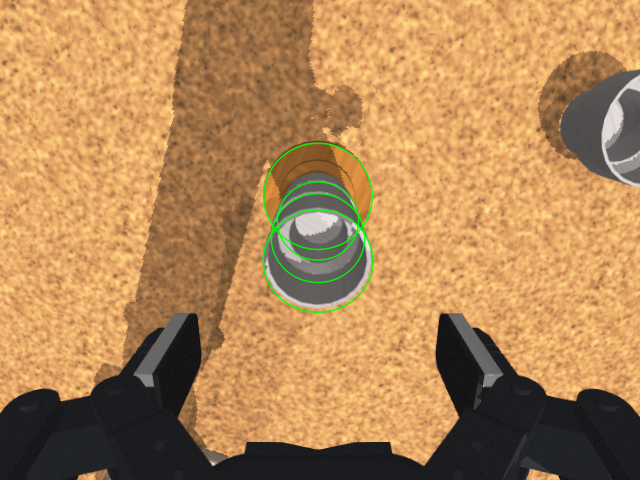

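The rims match the predicted 43 mm nesting steps. The top rim is at about (306,260) in the crop, and the gripper is clear of the stack. Handing in.

```bash
python3 -c "
from station import arm
print(arm.job_done())"
```

```text
the job is handed in; nothing more can be done
None
```

Both loose stepped cups are nested in the cup on the wooden stand, and I handed the job in at about 18 s of the 67 s allowed. No verdict is reported, so the result rests on my own checks.

- **Seating:** I pressed each cup down until the upward force reached about 15 N, then eased off, let go and lifted clear.
- **Final pictures:** In the scene and wrist views, all three rims lie within about 1–2 px (roughly 2–3 mm) of where a straight, fully seated stack should show them. The stack looks upright, and the open gripper is well above it.
- **Other objects:** I did not go near the straight-sided cup or the other items. I did not measure the straight-sided cup's position again at the end.
- **Disagreement:** As the fingers closed, the hand rose 4 to 8 mm, so each cup sat 8 mm or so lower in the grip than planned. I measured this in the wrist pictures and allowed for it before placing each cup.

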